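# Clamp the stone-setting block in its fixture

### The arm

A 6-joint arm with a two-finger parallel gripper is mounted at the origin on the work surface. World frame = base frame: x ahead of the robot, y to its left, z up, the work surface at z = 0. Lengths are in mm, angles in rad, forces in N, time in s.
With the tool pointing down it reaches from about 350 to 775 mm from the base axis. Payload 7.3 kg.
Tool frame: the origin (TCP) lies at the very end of the fingers, on their centre line; the grasp point (between the pads) lies 19 mm behind it (pinch_z is the distance from the TCP to the grasp point, in mm); z points along the fingers, y is the direction in which the jaws open and shut (so a half turn about z gives the same grasp; the last joint's range is limited). The gripper opens to 92 mm and grips with 3 to 60 N. Pads are 19 mm wide; open, the fingers measure 130 mm over their backs; the gripper's body (75 mm by 190 mm) begins 47 mm behind the grasp point.
Start: joints at [-1.344, 0.342, 1.524, -0, 1.275, -0.146], TCP at [191.241, -488.95, 226.741] pointing down, gripper open.
Joint ranges: [-2.53, 2.53], [-0.77, 2.02], [0.04, 2.7], [-1, 4.14], [0.28, 2.66], [-3.11, 3.11]. Speed limits (rad/s): [2.57, 2.57, 3.14, 3.14, 3.14, 3.14].

### API

Orientations are given as [roll, pitch, yaw] about the fixed x, y, z axes, in that order (R = Rz(yaw) Ry(pitch) Rx(roll)).
In Python, from plant import * gives the robot as it stands.
- The arm moves only by the tool step_arm, never from a script. Its argument "moves" is one flat list of numbers, 7 for each row, row after row: the shift along the tool's x, y, z scaled (see below), then the turn, a rotation vector about the tool's x, y, z scaled (see below), then the closure, from -1 (fully open) to 1 (shut). A call has 1 to 8 rows; each row shifts and turns the pose as measured when the row begins, along the tool's axes as they then stand; what a row does not reach is not made up. The controller multiplies each number of a shift by 2 cm and each number of a turn by 4 degrees. A row lasts 1/12 s, in which the tool goes at most 41.7 mm and 7.16 degrees, less where a joint would pass 70% of its speed; a pose out of reach is approached as far as the arm can. A call with a number of a shift or a turn outside -1 to 1 is refused whole. A call with a gripper value outside its range is refused whole. The fingers move at their own pace and stop on an object; the grip force is fixed at half the most. Time passes only in rows, so rows that do not move let the fingers close. It gives the time, the measured TCP pose, the force and the opening at its end, in the units of the state.
- get_obs(): the state, without advancing time (a new reading comes with each control period).
- capture(name): name is "side" or "top" or "wrist"; returns the picture (420x560x3 uint8, red, green, blue); there is no depth.
- get_calibration(name): a dict with "mtx" (3x3 intrinsics, pixels), "eye" and "orientation" of the camera in the world; the wrist camera has in their place "mount" (4x4, takes a point from camera to tool coordinates, whose origin is the TCP and whose axes are the flange's). Camera axes: x right, y down, z forward; pixel columns grow to the right and rows downward; lengths in mm; the calibration is good to about 2 mm. A picture is of the moment at which its call begins: read the wrist's pose just before it. get_calibration takes no time and is no camera call.
- close_job(): hands the job in, once; it reports no verdict.
The state is a dict: "time": time; "joint_positions": joint angles; "dq": joint speeds; "tau": joint torques, N m; "tool_pos": TCP position; "tcp_rot": TCP orientation; "contact_force": force on the tool from outside, world axes, zero at the start; "moment": the same for the moment, N m; "grip_width": finger opening in mm.
Only numpy, scipy, OpenCV 4.12 (cv2) and the standard library are available. Lean on these libraries where they do the work, as an engineer would, in place of code of your own. Each camera call takes 0.05 s, during which the arm holds its last target.

### The job

On the jeweller's bench, first push the brass setting block along its channel until it is fully home against the end stop, while the clamp lever still leans back open; then push the lever over past its centre so that it snaps down by itself and its rubber foot holds the block. Only push with the fingers: do not lift or tip the block at any time, do not disturb the other things on the bench, and finish clear of everything.

Things in the scene. Friction and masses are not known exactly. Their poses are not given: they have to be found in the camera images.
- fixture: Aluminium plate 240 x 90 x 12 mm fixed to the bench, origin at the centre of its underside; x runs along the channel from its mouth to the stop and clamp, z up. Two guide walls 10 mm thick, tops 22 mm above the bench, 43 mm apart, x = -95 to 54 mm. Two dark cheeks, 40 mm over the outsides, x = 65 to 99 mm, tops 84 mm above the bench, carry the lever.
- stop (a point): Middle of the end stop's face, x = 54 mm, z = 22 mm in the fixture's frame. The stop is a steel plate across the channel's end, 9 mm thick, 63 mm wide, its top 32 mm above the bench.
- block: Loose brass block 48 (x, along the channel) x 40 x 30 mm, about 0.45 kg, on the plate between the walls; origin centre of underside. On top, 14 mm from the centre towards the mouth, a steel post 8 mm thick with a clear stone, 13 mm high in all. It starts 25 to 60 mm short of the stop; home, its end face touches the stop and its origin is at x = 30, z = 12 mm in the fixture's frame.
- pivot (a point): Axis of the clamp lever, midway between the cheeks: x = 82 mm, y = 0, z = 70 mm in the fixture's frame. The lever turns about the fixture's y axis.
- crossbar (a point): Centre of the black round crossbar at the lever's end: 14 mm thick, 66 mm long along the fixture's y, 115 mm from the pivot. The lever is a steel bar 14 x 10 mm. Open, it leans back 0.61 rad beyond upright, away from the block: crossbar 66 mm beyond the pivot, 164 mm above the bench (185 mm when upright). Shut, it lies level over the block, pointing to the channel mouth.
- clamp (a joint): Lever angle in rad: 0 at its open rest, 0.61 upright, 0.75 at its centre, 2.18 shut with the foot on the block (stop at 2.24 with no block). A spring drives it to 0 below the centre and to shut above it; pushing the crossbar horizontally towards the channel mouth takes about 4 to 6 N. Past the centre it snaps down by itself and presses on the block with about 12 N.
- foot: Black rubber foot 14 mm in diameter under the lever, 46 mm from the pivot, its lower face 28 mm below the lever's axis when shut; it then stands on the block's top at x = 36 mm in the fixture's frame. It swivels slightly. Origin at the centre of its lower face.
- loupe: Bystander: steel loupe, 26 mm across and 26 mm high with a flat lug to 45 mm on its x side; origin centre of underside.
- tin: Bystander: flat round aluminium tin, 46 mm across, 17 mm high; origin centre of underside.
- jar: Bystander: amber glass jar with steel cap, 44 mm across, 55 mm high; origin centre of underside.
- tweezers: Bystander: steel tweezers lying along x, 120 mm long, 10 mm wide, 7 mm high; origin under the middle.
- driver: Bystander: screwdriver lying along its x, 150 mm long, about 25 mm high; origin under the middle.
- ringbox: Bystander: dark wooden ring box 51 x 51 x 39 mm; origin centre of underside.
- weight: Bystander: brass weight, 32 mm across, 44 mm high; origin centre of underside.
Mind the look-alikes: they are no part of the job. What is shaped like the block but blue or green is not meant.

How it is judged:
By the outcome, as a careful person would: the job done as asked, in the order asked, and still so for the second after the job is handed in, with the robot touching nothing.
It also fails if it takes over 46 s, if anything falls off the work surface, if the arm or the gripper's body presses on something with over 40 N, if the wrist force passes 120 N, or if a joint passes its speed limit or range.

## Working session

There is one attempt and no reset: what is moved stays moved. The work goes in short steps, Python scripts to look and compute and a tool call to move; the robot and the scene stay as the last step left them, time stands still between calls to the robot, and variables do not carry over. Pictures are saved under pics/ and viewed, and the job is handed in when it is done.

Besides the shell and the picture viewer there is one more tool, called in YAML: its name, and indented under it one key for each argument. step_arm: Moves the arm, as the interface text tells. Shifts and turns lie within -1 to 1; 1 stands for 2 cm of shift or 4 degrees of turn. Its arguments: {"type":"object","properties":{"moves":{"type":"array"}},"required":["moves"]}

```bash
ls; mkdir -p pics; python3 - <<'E'
from plant import *
import cv2
print(get_obs())
for n in ["side","top","wrist"]:
    print(n,get_calibration(n))
for n in ["side","top"]:
    cv2.imwrite(f"pics/{n}0.png",capture(n)[:,:,::-1])
E
```

```text
pics
{'time': 0.0, 'joint_positions': array([-1.34398556e+00,  3.42751982e-01,  1.52505125e+00, -1.09603518e-05,
        1.27541398e+00, -1.46023400e-01]), 'dq': array([ 0.00019791, -0.00158324,  0.00112694, -0.00071858,  0.00156885,
       -0.0008099 ]), 'tau': array([-1.11835107e-03, -4.31246030e+01, -2.44220334e+01,  7.16972980e-02,
        5.58450376e-02, -1.29476666e-04]), 'tool_pos': array([ 191.14326565, -488.50708702,  226.01784637]), 'tcp_rot': array([-3.13998386e+00, -2.26012629e-04,  3.72837188e-01]), 'contact_force': array([ 0.24031277, -0.27604249,  0.73090689]), 'moment': array([-0.05559932, -0.00911661, -0.01860987]), 'grip_width': 91.75079428039453}
side {'mtx': array([[464.68402522,   0.        , 280.80110047],
       [  0.        , 464.68402522, 206.61113999],
       [  0.        ,   0.        ,   1.        ]]), 'eye': array([ 496.38157026, -809.78766616,  876.6574045 ]), 'orientation': array([-2.33852705, -0.01953914, -0.0146956 ])}
top {'mtx': array([[439.29085644,   0.        , 277.86865449],
       [  0.        , 439.29085644, 205.00512775],
       [  0.        ,   0.        ,   1.        ]]), 'eye': array([ 453.93792058,  -16.73598165, 1183.64224385]), 'orientation': array([-3.08330045, -0.03214634, -1.57300091])}
wrist {'mtx': array([[296.23436621,   0.        , 279.86704131],
       [  0.        , 296.23436621, 207.06949383],
       [  0.        ,   0.        ,   1.        ]]), 'mount': array([[-5.93257842e-04, -9.68268724e-01, -2.49910637e-01,
         6.73917051e+01],
       [ 9.99999224e-01, -8.48247565e-04,  9.12623045e-04,
        -1.51268012e+00],
       [-1.09565044e-03, -2.49909901e-01,  9.68268476e-01,
        -1.58162660e+02],
       [ 0.00000000e+00,  0.00000000e+00,  0.00000000e+00,
         1.00000000e+00]])}
```

View pics/side0.png

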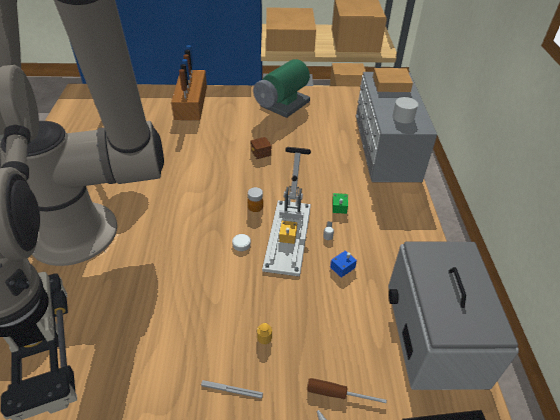

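View pics/top0.png

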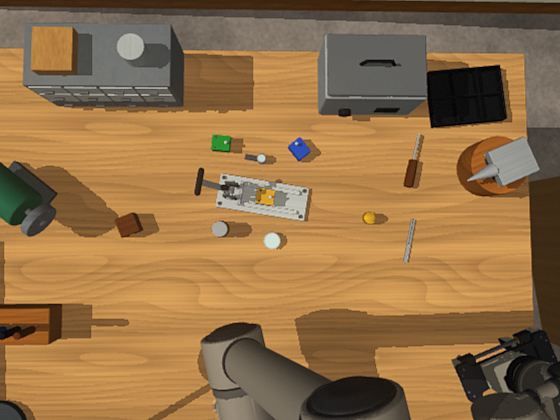

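The side view shows the brass block in the channel at (288,232) and the crossbar at (298,151). Possible look-alikes are the green block (340,203), the blue block (343,263) and the brass weight (264,333). I choose the brass block between the walls and check it in crops.

```bash
python3 - <<'E'
import cv2
a=cv2.imread("pics/side0.png")[140:285,235:365]; cv2.imwrite("pics/side0c.png",cv2.resize(a,None,fx=4,fy=4,interpolation=cv2.INTER_CUBIC))
a=cv2.imread("pics/top0.png")[160:230,185:320]; cv2.imwrite("pics/top0c.png",cv2.resize(a,None,fx=5.5,fy=5.5,interpolation=cv2.INTER_CUBIC))
E
```

```text
(no output)
```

View pics/side0c.png

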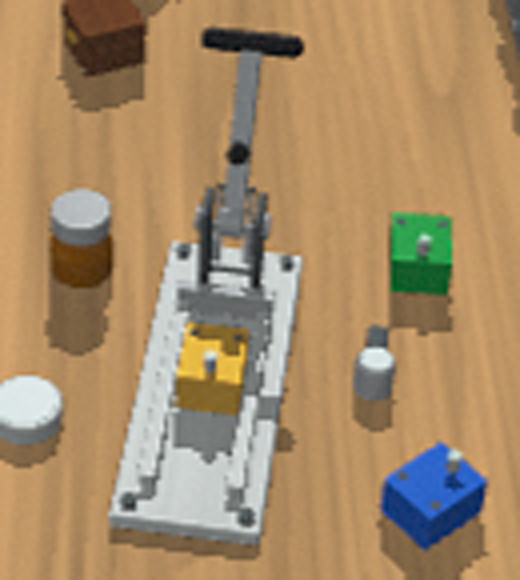

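View pics/top0c.png

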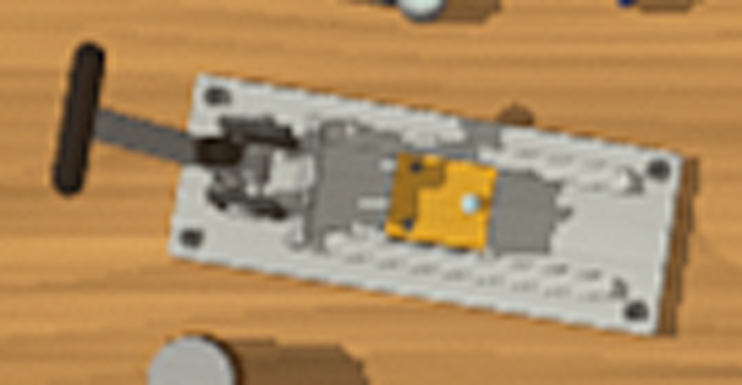

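The crops confirm brass block in the channel with its stone. Plate corners: top crop (200,75),(682,152),(655,332),(172,257); side crop (175,243),(300,257),(258,528),(112,515).

```bash
cat > h.py <<'E'
import numpy as np, cv2
from scipy.spatial.transform import Rotation as R
from plant import *
def ray(n,px,obs=None):
    c=get_calibration(n)
    d=np.linalg.inv(c["mtx"])@np.array([px[0],px[1],1.])
    if n=="wrist":
        o=obs; Rt=R.from_euler("xyz",o["tcp_rot"]).as_matrix(); M=c["mount"]
        return o["tool_pos"]+Rt@M[:3,3], Rt@M[:3,:3]@d
    return np.array(c["eye"]),R.from_euler("xyz",c["orientation"]).as_matrix()@d
def onz(n,px,z,obs=None):
    e,d=ray(n,px,obs); return e+d*(z-e[2])/d[2]
def tri(n1,p1,n2,p2,o1=None,o2=None):
    e1,d1=ray(n1,p1,o1);e2,d2=ray(n2,p2,o2)
    s,t=np.linalg.lstsq(np.c_[d1,-d2],e2-e1,rcond=None)[0]
    a,b=e1+s*d1,e2+t*d2
    return (a+b)/2,np.linalg.norm(a-b)
def proj(n,P,obs=None):
    c=get_calibration(n)
    if n=="wrist":
        Rt=R.from_euler("xyz",obs["tcp_rot"]).as_matrix(); M=c["mount"]
        e=obs["tool_pos"]+Rt@M[:3,3]; Q=Rt@M[:3,:3]
    else: e=np.array(c["eye"]);Q=R.from_euler("xyz",c["orientation"]).as_matrix()
    p=c["mtx"]@(Q.T@(np.asarray(P)-e)); return p[:2]/p[2]
E
python3 - <<'E'
from h import *
T=lambda p:(p[0]/5.5+185-.4,p[1]/5.5+160-.4)
S=lambda p:(p[0]/4+235-.4,p[1]/4+140-.4)
np.set_printoptions(precision=1,suppress=True)
ct=np.array([onz("top",T(p),12) for p in [(200,75),(682,152),(655,332),(172,257)]])
cs=np.array([onz("side",S(p),12) for p in [(300,257),(258,528),(112,515),(175,243)]])
for c in (ct,cs):
    m=c.mean(0); v=(c[0]+c[3]-c[1]-c[2])/2; w=(c[0]-c[3]+c[1]-c[2])/2
    print(c,m,np.linalg.norm(v),np.linalg.norm(w),np.arctan2(v[1],v[0]),np.arctan2(-w[0],w[1]))
print("xbar ends", tri("top",T((90,50)),"side",S((300,46))), tri("top",T((67,190)),"side",S((205,38))))
# stone/post top z=12+30+13=55 ; 
print("post", onz("top",T((470,202)),54), onz("side",S((210,353)),54), tri("top",T((470,202)),"side",S((210,353))))
print("blocktop c", onz("top",T((442,202)),42))
print(get_obs()["time"])
for nm,p,z in [("tin",(30,395),17),("jar",(80,210),55),("loupe",(375,360),26),("green",(420,240),40),("blue",(440,475),40),("ringbox",(105,20),39)]:
    print(nm,onz("side",S(p),z))
E
```

```text
[[ 607.4   97.4   12. ]
 [ 570.  -137.2   12. ]
 [ 482.2 -123.5   12. ]
 [ 518.8  110.5   12. ]] [544.6 -13.2  12. ] 237.23915977890826 89.22157277046341 1.4143045962577283 -1.7211819347503494
[[ 604.4   97.    12. ]
 [ 566.1 -133.2   12. ]
 [ 480.5 -123.6   12. ]
 [ 520.1  110.3   12. ]] [542.8 -12.4  12. ] 235.2557288658293 85.69917914317712 1.404405258891772 -1.7045394330320371
xbar ends (array([597.2, 128.8, 165.5]), np.float64(1.1113937832233)) (array([537.8, 138.1, 164.2]), np.float64(1.6029347021043876))
post [542.2 -33.1  54. ] [539.2 -32.1  54. ] (array([540.7, -33.1,  55.3]), np.float64(2.9677226476033343))
blocktop c [543.2 -20.   42. ]
0.1
tin [428.5 -33.4  17. ]
jar [456.9  95.8  55. ]
loupe [644.3 -11.3  26. ]
green [681.4  84.3  40. ]
blue [ 671.8 -116.2   40. ]
ringbox [469.4 326.1  39. ]
```

Measurements agree: the fixture origin is about (543.7, −12.8) with heading 1.412 rad. The crossbar centre triangulates to (567.5,133.5,165), and 148 mm ahead of the origin predicts (567.1,133.3,164). The block sits at x≈−6.5, about 36 mm short, which is within 25–60. Moving now, gripper closing.

step_arm:
  moves: [1,-0.55,0,0,0,0,1,1,-0.55,0,0,0,0,1,1,-0.55,0,0,0,0,1,1,-0.55,0,0,0,0,1,1,-0.55,0,0,0,0,1,1,-0.55,0,0,0,0,1,1,-0.55,0,0,0,0,1,1,-0.55,0,0,0,0,1]

```text
time: 0.77
tool_pos: [309.0, -344.4, 222.6]
tcp_rot: [-3.134, 0.001, 0.365]
contact_force: [-0.1, -0.3, -0.1]
grip_width: 42.9
```

step_arm:
  moves: [1,-0.5,0,0,0,-1,1,1,-0.4,0,0,0,-1,1,1,-0.3,0,0,0,-1,1,1,-0.2,0,0,0,-1,1,1,-0.1,0,0,0,-1,1,1,0,0,0,0,-1,1,1,0,0,0,0,-1,1,1,0,0,0,0,-1,1]

```text
time: 1.43
tool_pos: [428.3, -217.3, 220.8]
tcp_rot: [-3.128, -0.004, 0.948]
contact_force: [-0.2, 0.2, 0.3]
grip_width: 0.5
```

```bash
cat >> h.py <<'E'
O=np.array([543.7,-12.8,0.]);YAW=1.412
def FR(): return R.from_euler("z",YAW).as_matrix()
def fx(p): return FR().T@(np.asarray(p)-O)
def fw(p): return O+FR()@np.asarray(p,float)
def go(target_fix,yaw=YAW,tilt=0.):
    """deltas to target; tilt>0 = fingertips lean toward fixture +x"""
    o=get_obs(); Rt=R.from_euler("xyz",o["tcp_rot"])
    Rd=R.from_euler("z",yaw)*R.from_euler("y",-tilt)*R.from_euler("x",np.pi)
    np.set_printoptions(precision=2,suppress=True)
    print("t",round(o["time"],2),"fix",fx(o["tool_pos"]),"F",FR().T@o["contact_force"],"w",o["grip_width"])
    print("shift/20mm",Rt.inv().apply(fw(target_fix)-o["tool_pos"])/20,"turn/4deg",np.degrees((Rt.inv()*Rd).as_rotvec())/4, "dir of tool z",FR().T@Rt.as_matrix()[:,2])
E
python3 -c "
from h import *
go([-70,0,120])"
```

```text
t 1.43 fix [-220.14   81.63  220.76] F [0.17 0.2  0.34] w 0.5454970646216887
shift/20mm [8.52 0.36 5.07] turn/4deg [-0.17 -0.11 -6.64] dir of tool z [ 0.01  0.01 -1.  ]
```

step_arm:
  moves: [1,0.0,0.5,0,0,-1,1,1,0,0.5,0,0,-1,1,1,0,0.5,0,0,-1,1,1,0.1,0.5,0,0,-1,1,1,0.1,0.5,0,0,-1,1,1,0.2,0.5,0,0,-1,1,1,0.2,0.5,0,0,-1,1,0.5,0.2,0.3,0,0,0,1]

```text
time: 2.1
tool_pos: [502.2, -74.6, 141.4]
tcp_rot: [-3.131, -0.01, 1.466]
contact_force: [-0.5, -0.6, -0.0]
grip_width: 0.2
```

```bash
python3 -c "
from h import *
go([-70,0,90],tilt=0.17)
o=get_obs(); cv2.imwrite('pics/w1.png',capture('wrist')[:,:,::-1])
for n,p in [('stop',[54,0,22]),('blk rear top',[-30.5,0,42]),('plate c',[-120,45,12]),('plate c2',[-120,-45,12]),('wall',[-95,21.5,22]),('wall2',[-95,-21.5,22])]: print(n,proj('wrist',fw(p),o))
"
```

```text
t 2.1 fix [-67.63  31.24 141.42] F [-0.64  0.39 -0.04] w 0.15754434148007357
shift/20mm [-0.23  1.58  2.55] turn/4deg [-0.22  2.29  0.76] dir of tool z [ 0.01  0.01 -1.  ]
stop [324.93  70.63]
blk rear top [319.35 170.73]
plate c [265.42 250.69]
plate c2 [351.66 255.33]
wall [289.64 232.24]
wall2 [333.05 234.58]
```

View pics/w1.png

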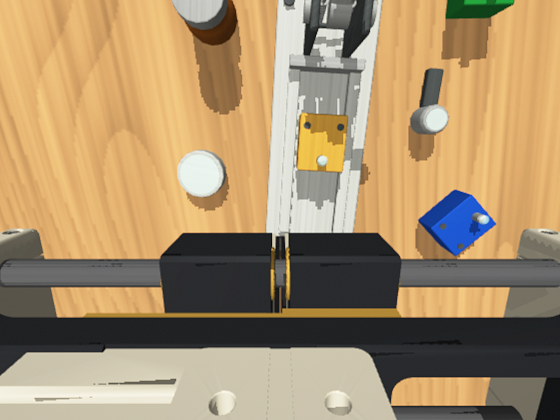

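The wrist view matches the model: rear top edge predicted (319,171) and seen at (320,170). Stop predicted (325,71) and seen at about (326,68). The black shapes near the fingers look wide, so I check them in the side view before lowering.

```bash
python3 - <<'E'
from h import *
o=get_obs()
im=capture('side')[:,:,::-1]
p=proj('side',o['tool_pos']); print(p)
x,y=map(int,p)
c=im[max(0,y-130):y+50,max(0,x-110):x+110]
cv2.imwrite('pics/s1.png',cv2.resize(c,None,fx=3.3,fy=3.3,interpolation=cv2.INTER_CUBIC))
E
```

```text
[272.20007255 214.73544947]
```

View pics/s1.png

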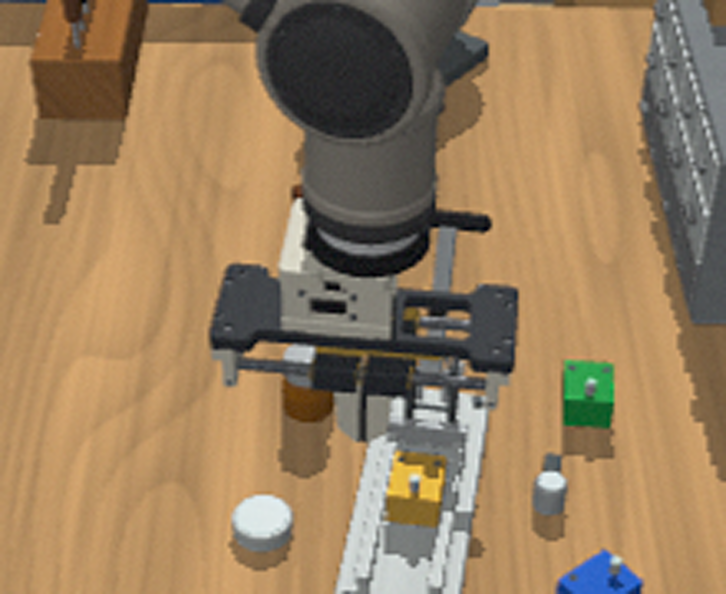

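The side view shows slim grey fingers under the wide black carriages, tip at crop (360,435), so the geometry is as described. Aligning laterally with the tilt, then lowering behind the block.

step_arm:
  moves: [-0.2,0.8,0.4,-0.1,1,0.4,1,-0.1,0.8,0.5,-0.1,1,0.4,1,0,0,0.5,0,0.3,0,1,0,0,0.5,0,0,0,1]

```text
time: 2.53
tool_pos: [536.6, -84.0, 105.8]
tcp_rot: [3.136, -0.174, 1.398]
contact_force: [-0.5, 1.0, -0.7]
grip_width: 0.6
```

```bash
python3 -c "
from h import *
go([-65,0,60],tilt=0.17)"
```

```text
t 2.53 fix [-71.43  -4.21 105.79] F [ 0.91  0.61 -0.67] w 0.6355812959519654
shift/20mm [-0.08 -0.23  2.31] turn/4deg [ 0.11 -0.06 -0.19] dir of tool z [ 0.17 -0.01 -0.98]
```

step_arm:
  moves: [0,-0.25,0.8,0.1,0,-0.2,1,0,0,0.8,0,0,0,1,0,0,0.6,0,0,0,1,0,0,0,0,0,0,1]

```text
time: 2.87
tool_pos: [531.5, -79.6, 59.9]
tcp_rot: [-3.141, -0.17, 1.403]
contact_force: [-0.7, 0.9, -0.1]
grip_width: 0.4
```

```bash
python3 -c "
from h import *
go([-60,0,25],tilt=0.17)
o=get_obs();cv2.imwrite('pics/w2.png',capture('wrist')[:,:,::-1])"
```

```text
t 2.87 fix [-67.93   1.52  59.94] F [ 0.81  0.81 -0.14] w 0.3953107240148118
shift/20mm [0.1  0.07 1.79] turn/4deg [ 0.01  0.   -0.12] dir of tool z [ 0.17 -0.   -0.99]
```

View pics/w2.png

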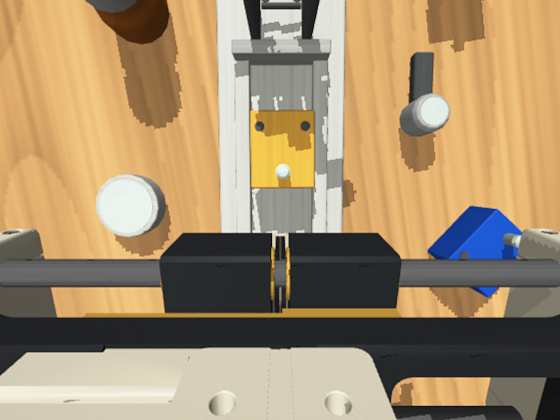

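Channel and block are centred on the fingers (column ≈282) and square. Lowering.

step_arm:
  moves: [0,0.07,0.6,0,0,-0.1,1,0,0,0.6,0,0,0,1,0,0,0.55,0,0,0,1,0,0,0,0,0,0,1]

```text
time: 3.25
tool_pos: [536.4, -76.6, 29.3]
tcp_rot: [3.133, -0.166, 1.409]
contact_force: [-0.3, -0.3, -1.0]
grip_width: 0.5
```

```bash
python3 -c "
from h import *
go([-3.4,0,25],tilt=0.17)"
```

```text
t 3.25 fix [-64.11  -2.92  29.32] F [-0.34  0.25 -1.03] w 0.46714986699390304
shift/20mm [ 2.96 -0.16  0.71] turn/4deg [ 0.13  0.06 -0.04] dir of tool z [ 0.17 -0.01 -0.99]
```

step_arm:
  moves: [0.2,-0.12,0.25,0,0,0,1,0.3,0,0.05,0,0,0,1,0.3,0,0.05,0,0,0,1,0.2,0,0.03,0,0,0,1]

```text
time: 3.58
tool_pos: [538.5, -55.1, 26.8]
tcp_rot: [3.131, -0.165, 1.407]
contact_force: [0.1, -0.4, 0.0]
grip_width: 0.6
```

```bash
python3 -c "
from h import *
go([-3.4,0,25],tilt=0.17)"
```

```text
t 3.58 fix [-42.61  -1.55  26.82] F [-0.42 -0.19  0.05] w 0.6310495373455169
shift/20mm [ 1.92 -0.09  0.41] turn/4deg [ 0.17  0.07 -0.06] dir of tool z [ 0.16 -0.01 -0.99]
```

step_arm:
  moves: [0.2,-0.05,0.07,0,0,0,1,0.2,0,0.06,0,0,0,1,0.2,0,0.04,0,0,0,1,0.2,0,0.04,0,0,0,1,0.2,0,0.04,0,0,0,1,0.2,0,0.04,0,0,0,1,0.15,0,0.03,0,0,0,1,0.15,0,0.03,0,0,0,1]

```text
time: 4.25
tool_pos: [544.6, -23.0, 26.7]
tcp_rot: [3.125, -0.161, 1.41]
contact_force: [-1.4, -3.5, 2.2]
grip_width: 0.3
```

```bash
python3 -c "
from h import *
go([-3.4,0,25],tilt=0.17)
o=get_obs();cv2.imwrite('pics/w3.png',capture('wrist')[:,:,::-1])"
```

```text
t 4.25 fix [-9.91 -2.5  26.71] F [-3.7   0.87  2.21] w 0.2707085253928419
shift/20mm [ 0.31 -0.13  0.13] turn/4deg [ 0.24  0.12 -0.03] dir of tool z [ 0.16 -0.02 -0.99]
```

View pics/w3.png

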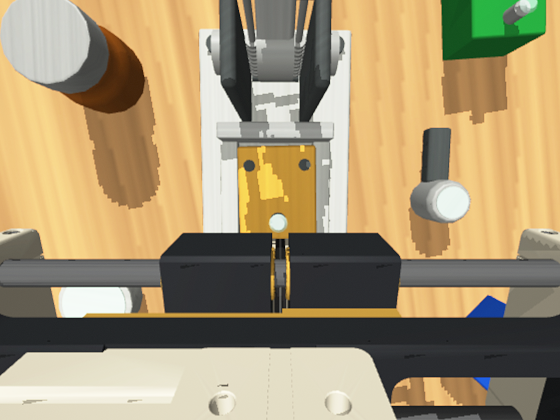

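Block is moving square in the channel, its front edge at row ≈145 and the stop at ≈139, so about 6 mm remains. Continuing gently, watching force.

step_arm:
  moves: [0.12,-0.03,0.03,0.1,0,0,1,0.12,0,0.03,0,0,0,1]

```text
time: 4.47
tool_pos: [545.2, -18.0, 26.6]
tcp_rot: [3.132, -0.16, 1.411]
contact_force: [-6.9, -18.1, 8.7]
grip_width: 0.5
```

step_arm:
  moves: [0.12,0,0.02,0,0,0,1]

```text
time: 4.55
tool_pos: [545.2, -17.8, 26.8]
tcp_rot: [3.132, -0.156, 1.412]
contact_force: [-9.7, -23.4, 6.9]
grip_width: 0.8
```

step_arm:
  moves: [0.12,0,0.02,0,0,0,1]

```text
time: 4.63
tool_pos: [545.2, -18.0, 26.9]
tcp_rot: [3.131, -0.152, 1.414]
contact_force: [-6.8, -17.8, 5.3]
grip_width: 0.2
```

Stall at about 20 N at the expected position (−4.9 against −3.4 predicted). Backing off straight, then checking.

step_arm:
  moves: [-0.3,0,-0.05,0,0,0,1,-0.6,0,-0.1,0,0,0,1,-0.6,0,-0.5,0,0,0,1,0,0,-1,0,0,0,1,0,0,-1,0,0,0,1,0,0,-0.8,0,0,0,1,0,0,0,0,0,0,1]

```text
time: 5.22
tool_pos: [535.6, -60.8, 92.4]
tcp_rot: [3.139, -0.157, 1.41]
contact_force: [0.9, 0.7, 0.3]
grip_width: 0.5
```

```bash
python3 -c "
from h import *
go([-60,0,200])
o=get_obs();cv2.imwrite('pics/w4.png',capture('wrist')[:,:,::-1])
for n,p in [('blk front top',[54,0,42]),('rear',[6,0,42]),('stop top',[54,0,32])]: print(n,proj('wrist',fw(p),o))
"
```

```text
t 5.22 fix [-48.69   0.41  92.4 ] F [ 0.8  -0.8   0.29] w 0.49675397282027633
shift/20mm [ 0.28  0.03 -5.4 ] turn/4deg [ 0.03 -2.25 -0.03] dir of tool z [ 0.16 -0.   -0.99]
blk front top [280.24  93.8 ]
rear [280.41 162.09]
stop top [280.18  97.62]
```

View pics/w4.png

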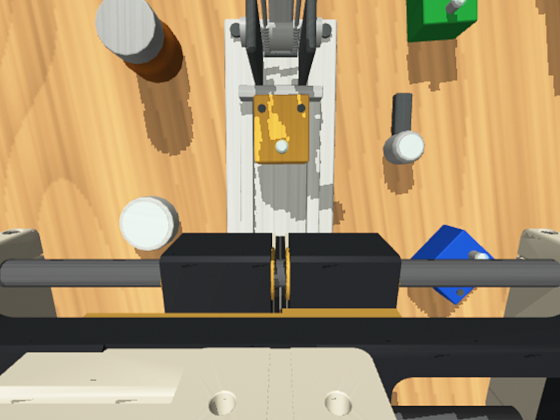

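```bash
python3 -c "
import cv2
a=cv2.imread('pics/w4.png')[75:175,225:340];cv2.imwrite('pics/w4c.png',cv2.resize(a,None,fx=6,fy=6,interpolation=cv2.INTER_NEAREST))"
```

```text
(no output)
```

View pics/w4c.png

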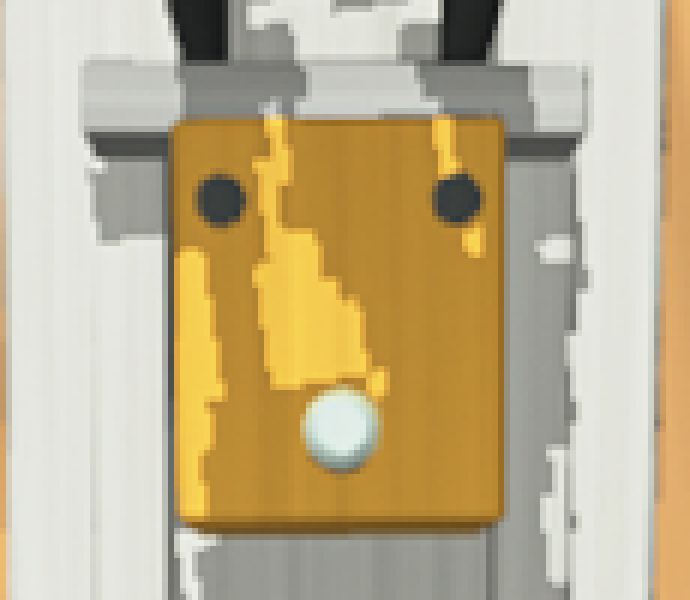

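Block top front edge sits at row 95 and the stop's top edge at 97, which fits contact within about 1 mm of measuring noise. I take one look from right above the stop plane to confirm there is no gap.

step_arm:
  moves: [0.3,0,-0.2,0,-1,0,1,0.6,0,0,0,-1,0,1,0.6,0,0,0,-0.25,0,1,0.3,0,0,0,0,0,1,0,0,0,0,0,0,1]

```text
time: 5.68
tool_pos: [538.9, -26.4, 94.1]
tcp_rot: [-3.138, 0.004, 1.405]
contact_force: [0.6, 0.8, 0.2]
grip_width: 0.3
```

```bash
python3 -c "
from h import *
go([-13,0,90])
o=get_obs();im=capture('wrist')[:,:,::-1];cv2.imwrite('pics/w5.png',im)
p=proj('wrist',fw([54,0,37]),o)
for n,q in [('blk front top',[54,0,42]),('rear',[6,0,42]),('stop top',[54,0,32]),('stop far',[63,0,32])]: print(n,proj('wrist',fw(q),o))
x,y=map(int,p);y=max(y,50);a=im[y-50:y+50,x-60:x+60];cv2.imwrite('pics/w5c.png',cv2.resize(a,None,fx=6,fy=6,interpolation=cv2.INTER_NEAREST));print(p)"
```

```text
t 5.68 fix [-14.2    2.56  94.12] F [ 0.88 -0.5   0.22] w 0.3377816438489228
shift/20mm [0.06 0.13 0.21] turn/4deg [-0.05  0.06 -0.09] dir of tool z [-0.  0. -1.]
blk front top [283.57 130.34]
rear [283.83 198.49]
stop top [283.44 130.28]
stop far [283.39 117.21]
[283.5  130.31]
```

View pics/w5c.png

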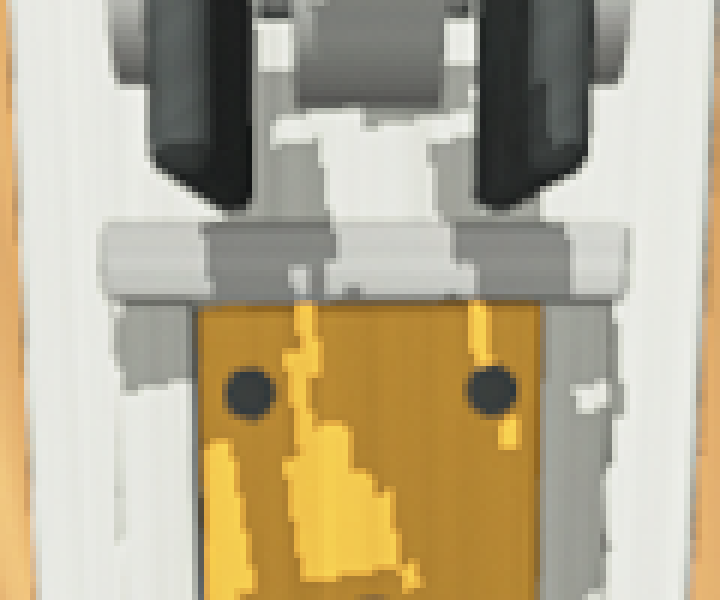

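Seen from directly above, the stop's face line and the block's front edge coincide (crop row ≈300) with no gap, so the block is home and the lever is still open. Rising now and crossing over behind the crossbar.

step_arm:
  moves: [0,0.1,-1,0,0,0,1,0,0,-1,0,0,0,1,0,0,-1,0,0,0,1,0,0,-1,0,0,0,1,0,0,-1,0,0,0,1,0,0,-1,0,0,0,1,0,0,-1,0,0,0,1,0,0,-0.5,0,0,0,1]

```text
time: 6.4
tool_pos: [537.3, -33.4, 241.9]
tcp_rot: [-3.118, -0.003, 1.4]
contact_force: [0.1, 0.5, 0.1]
grip_width: 0.3
```

```bash
python3 -c "
from h import *
go([180,0,220])"
```

```text
t 6.4 fix [-21.37   3.1  241.9 ] F [ 0.54 -0.01  0.06] w 0.3048659328711101
shift/20mm [10.07  0.06  1.13] turn/4deg [-0.34 -0.05 -0.17] dir of tool z [ 0.    0.02 -1.  ]
```

step_arm:
  moves: [1,0.02,0.0,-0.2,0,-0.1,1,1,0.02,0.0,-0.1,0,-0.1,1,1,0.02,0.0,0,0,0,1,1,0,0,0,0,0,1,1,0,0,0,0,0,1,1,0,0,0,0,0,1,1,0,0,0,0,0,1,1,0,0,0,0,0,1]

```text
time: 7.07
tool_pos: [566.2, 117.2, 242.2]
tcp_rot: [-3.138, -0.008, 1.401]
contact_force: [-0.2, -0.3, 0.0]
grip_width: 0.6
```

step_arm:
  moves: [1,0,0,0,0,0,1,0.8,0,0,0,0,0,1,0.5,0,0,0,0,0,1,0,0,0,0,0,0,1]

```text
time: 7.4
tool_pos: [574.4, 164.0, 239.5]
tcp_rot: [-3.132, -0.01, 1.401]
contact_force: [0.2, -0.5, -0.0]
grip_width: 0.3
```

```bash
python3 -c "
from h import *
go([180,0,158])"
```

```text
t 7.4 fix [179.44  -2.39 239.53] F [-0.48 -0.23 -0.  ] w 0.30553616924526494
shift/20mm [-0.01 -0.08  4.08] turn/4deg [-0.14 -0.15 -0.16] dir of tool z [ 0.01  0.01 -1.  ]
```

step_arm:
  moves: [0,-0.08,0.9,-0.1,-0.1,-0.1,1,0,0,0.9,0,0,0,1,0,0,0.9,0,0,0,1,0,0,0.9,0,0,0,1,0,0,0.4,0,0,0,1,0,0,0,0,0,0,1]

```text
time: 7.9
tool_pos: [573.3, 157.7, 156.0]
tcp_rot: [-3.138, -0.003, 1.405]
contact_force: [-0.8, 0.8, -0.3]
grip_width: 0.4
```

```bash
python3 -c "
from h import *
go([66,0,160])
o=get_obs();im=capture('side')[:,:,::-1]
cv2.imwrite('pics/s2.png',cv2.resize(im[60:260,200:400],None,fx=3,fy=3,interpolation=cv2.INTER_CUBIC))"
```

```text
t 7.9 fix [173.04  -2.27 155.98] F [ 0.67  0.95 -0.32] w 0.3672031282617985
shift/20mm [-5.35 -0.08 -0.22] turn/4deg [-0.05 -0.04 -0.1 ] dir of tool z [ 0.  0. -1.]
```

View pics/s2.png

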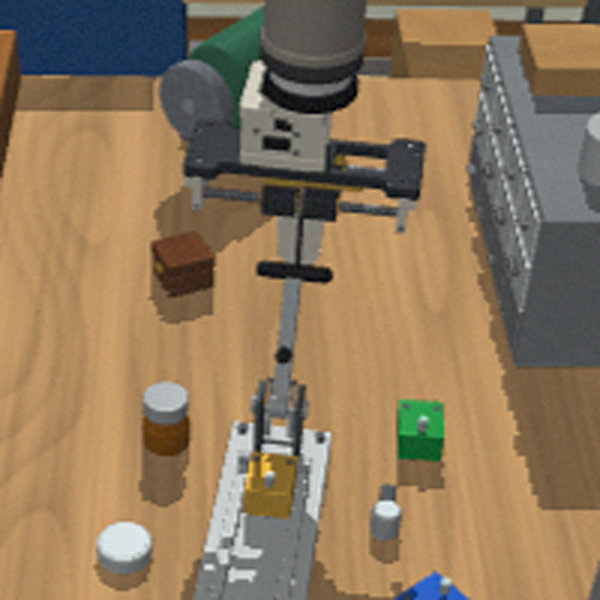

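Fingers stand centred behind the crossbar (crop 298,265) and the block is still home. Pushing the lever.

step_arm:
  moves: [-0.4,-0.05,0,0,0,0,1,-0.4,0,-0.03,0,0,0,1,-0.4,0,-0.03,0,0,0,1,-0.4,0,-0.03,0,0,0,1,-0.4,0,-0.03,0,0,0,1,-0.4,0,-0.03,0,0,0,1]

```text
time: 8.45
tool_pos: [568.9, 113.3, 170.2]
tcp_rot: [3.128, -0.02, 1.406]
contact_force: [-1.5, 3.4, 2.5]
grip_width: 0.2
```

```bash
python3 -c "
from h import *
go([78,0,160])"
```

```text
t 8.45 fix [128.52  -4.93 170.24] F [3.11 1.99 2.53] w 0.19326268666509794
shift/20mm [-2.54 -0.24  0.46] turn/4deg [ 0.2  -0.29 -0.08] dir of tool z [ 0.02 -0.01 -1.  ]
```

Tool has ridden up to z=170, so I correct downward while pushing.

step_arm:
  moves: [-0.1,-0.1,0.4,0.1,-0.2,0,1,-0.2,-0.1,0.3,0.1,-0.1,0,1]

```text
time: 8.62
tool_pos: [565.9, 106.3, 159.4]
tcp_rot: [3.134, 0.0, 1.405]
contact_force: [0.7, 1.9, 1.3]
grip_width: 0.6
```

```bash
python3 -c "
from h import *
go([78,0,160])"
```

```text
t 8.62 fix [121.15  -3.09 159.38] F [ 2.01 -0.43  1.32] w 0.6125930976897687
shift/20mm [-2.16 -0.14 -0.03] turn/4deg [ 0.1   0.   -0.11] dir of tool z [-0.   -0.01 -1.  ]
```

step_arm:
  moves: [-0.4,-0.07,0,0.1,0,-0.1,1,-0.4,-0.03,0.05,0,0,0,1,-0.4,0,0.05,0,0,0,1]

```text
time: 8.87
tool_pos: [559.0, 81.5, 155.6]
tcp_rot: [-3.139, 0.002, 1.414]
contact_force: [0.9, 0.7, 0.5]
grip_width: 0.5
```

```bash
python3 -c "
from h import *
go([78,0,160])"
```

```text
t 8.87 fix [ 95.5   -0.16 155.57] F [ 0.87 -0.81  0.55] w 0.496009038251389
shift/20mm [-0.88 -0.01 -0.22] turn/4deg [-0.04  0.03  0.03] dir of tool z [-0.  0. -1.]
```

step_arm:
  moves: [-0.3,0,-0.1,0,0,0,1,-0.3,0,-0.1,0,0,0,1,-0.3,0,-0.05,0,0,0,1]

```text
time: 9.12
tool_pos: [554.5, 60.2, 159.1]
tcp_rot: [-3.134, 0.004, 1.414]
contact_force: [-0.2, 0.0, 0.8]
grip_width: 0.4
```

```bash
python3 -c "
from h import *
go([78,0,160])
o=get_obs();im=capture('side')[:,:,::-1]
cv2.imwrite('pics/s3.png',cv2.resize(im[60:260,200:400],None,fx=3,fy=3,interpolation=cv2.INTER_CUBIC))"
```

```text
t 9.12 fix [ 73.74   0.91 159.13] F [-0.02  0.23  0.77] w 0.39126555334629204
shift/20mm [ 0.21  0.05 -0.04] turn/4deg [-0.11  0.06  0.02] dir of tool z [-0.    0.01 -1.  ]
```

View pics/s3.png

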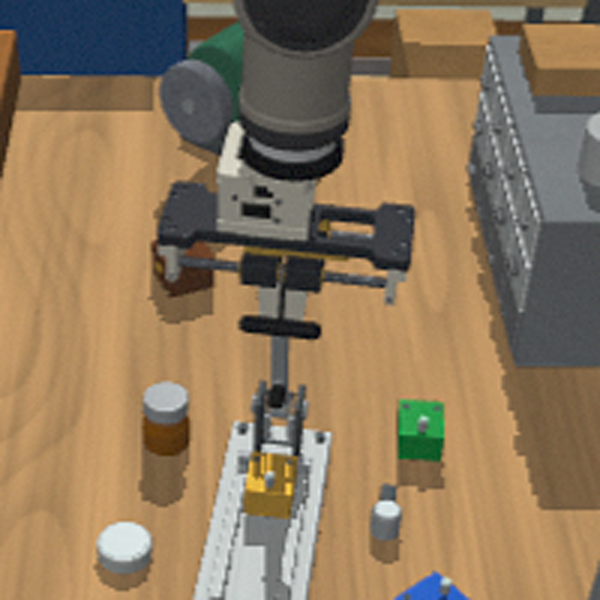

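step_arm:
  moves: [0,0,0,0,0,0,1,0,0,0,0,0,0,1,0,0,0,0,0,0,1,0,0,0,0,0,0,1]

```text
time: 9.5
tool_pos: [554.5, 57.9, 159.6]
tcp_rot: [-3.135, 0.006, 1.411]
contact_force: [-0.5, 0.6, 1.0]
grip_width: 0.3
```

```bash
python3 -c "
from h import *
go([78,0,160])
o=get_obs();im=capture('side')[:,:,::-1]
cv2.imwrite('pics/s4.png',cv2.resize(im[60:260,200:400],None,fx=3,fy=3,interpolation=cv2.INTER_CUBIC))"
```

```text
t 9.5 fix [ 71.47   0.55 159.63] F [0.51 0.58 0.97] w 0.2777899455642145
shift/20mm [ 0.33  0.03 -0.02] turn/4deg [-0.1   0.08 -0.01] dir of tool z [-0.01  0.01 -1.  ]
```

View pics/s4.png

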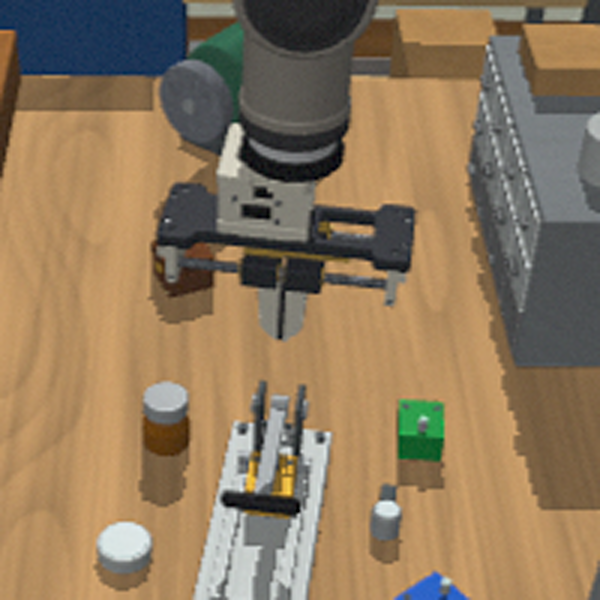

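The lever has snapped down, crossbar at crop (260,502) over the block. Retreating upward and away, then checking.

step_arm:
  moves: [0,0,-1,0,0,0,1,0,0,-1,0,0,0,1,0,0,-1,0,0,0,1,0,0,-1,0,0,0,1,-1,0,-0.5,0,0,0,1,-1,0,-0.5,0,0,0,1,-1,0,0,0,0,0,1,-1,0,0,0,0,0,1]

```text
time: 10.22
tool_pos: [542.3, -16.9, 263.8]
tcp_rot: [-3.132, 0.005, 1.422]
contact_force: [0.3, 0.3, 0.1]
grip_width: 0.3
```

step_arm:
  moves: [-1,0,0,0,0,0,1,-1,0,0,0,0,0,1,-1,0,0,0,0,0,1,-1,0,0,0,0,0,1,-1,0,0,0,0,0,1,-0.5,0,0,0,0,0,1,0,0,0,0,0,0,1,0,0,0,0,0,0,1]

```text
time: 10.88
tool_pos: [525.1, -131.5, 265.3]
tcp_rot: [-3.134, 0.006, 1.422]
contact_force: [-0.0, 0.2, 1.0]
grip_width: 0.2
```

```bash
python3 -c "
from h import *
go([78,0,160])
o=get_obs();im=capture('wrist')[:,:,::-1];cv2.imwrite('pics/w6.png',im)
print(get_obs()['time'])
for n,p in [('xbar top',[-33,0,77]),('xbar bottom',[-33,0,63]),('stop',[54,0,32]),('blk rear top',[6,0,42]),('post top',[16,0,55]),('xb L',[-33,33,70]),('xb R',[-33,-33,70])]: print(n,proj('wrist',fw(p),o))
im=capture('side')[:,:,::-1]
cv2.imwrite('pics/s5.png',cv2.resize(im[60:400,180:400],None,fx=1.7,fy=1.7,interpolation=cv2.INTER_CUBIC))
"
```

```text
t 10.88 fix [-120.19   -0.46  265.34] F [0.21 0.05 1.  ] w 0.20447615077695547
shift/20mm [9.94 0.12 5.21] turn/4deg [-0.1   0.08  0.14] dir of tool z [-0.01  0.01 -1.  ]
10.9333
xbar top [281.58 111.96]
xbar bottom [281.59 112.61]
stop [282.43  37.04]
blk rear top [281.97  79.29]
post top [282.07  68.05]
xb L [252.57 112.01]
xb R [310.63 112.57]
```

View pics/w6.png

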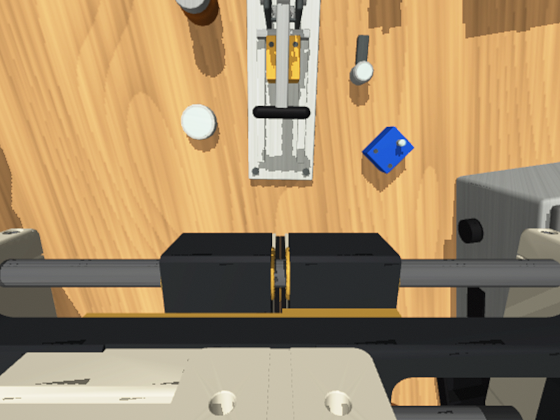

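View pics/s5.png

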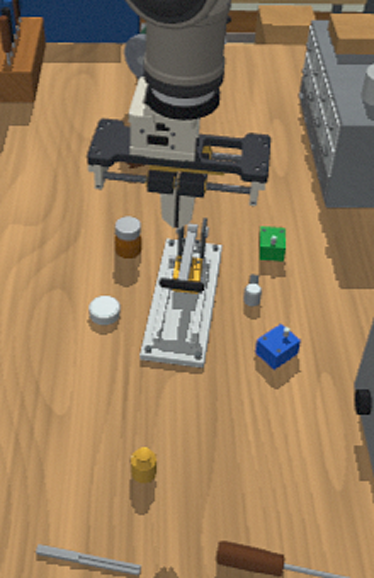

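Shut crossbar predicted (282,112) and seen at (281,112). The block's rear edge is predicted at row 79 and seen at about 80, and the bystanders are undisturbed. Handing in.

```bash
python3 -c "
from plant import *
print(close_job())"
```

```text
the job is handed in; nothing more can be done
None
```

The block is home against the stop and the clamp lever is shut on it; I handed the job in at about 11 s of the 46 s allowed.

- **Block:** I pushed it along the channel with closed fingers until it stalled at about 20–25 N against the stop. A view from directly above the stop then showed no gap. An earlier oblique view and the contact reading were about 1–1.5 mm short of the model, within the calibration tolerance of about 2 mm.
- **Lever:** I then pushed the crossbar past its centre from behind, and it snapped down by itself. The fingers rode up about 14 mm during the first part of that push; I corrected this and the contact was not lost.
- **Last checks:** The shut crossbar and the block's rear edge appear within about 1 pixel of where they should be. The jar, tin, loupe, weight and the blue and green blocks appear where they started. The tweezers and screwdriver look unmoved, and I did not check the ring box in the last pictures. The tool is more than 150 mm above everything, with about 1 N or less on it, which is the resting noise. I did not measure the foot's clamping force or see its contact with the block directly.

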